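Fit the trainer handle ring onto the wide-necked bottle

ROBOT

A 6-joint arm with a two-finger parallel gripper is mounted at the origin on the work surface. World frame = base frame: x ahead of the robot, y to its left, z up, the work surface at z = 0. Lengths are in mm, angles in rad, forces in N, time in s.
With the tool pointing down it reaches from about 350 to 975 mm from the base axis. Payload 7.1 kg.
Tool frame: the origin (TCP) lies at the very end of the fingers, on their centre line; the grasp point (between the pads) lies 19 mm behind it; x points along the fingers, y is the direction in which the jaws open and shut, and the axes are right-handed (so a half turn about x gives the same grasp; the last joint's range is limited). The gripper opens to 88 mm and grips with 3 to 60 N. Pads are 20 mm wide; open, the fingers measure 115 mm over their backs; the gripper's body (75 mm by 178 mm) begins 61 mm behind the grasp point.
Start: joints at [1.154, 0.423, 1.63, -0, 1.089, -0.019], TCP at [242.087, 576.193, 222.675] pointing down, gripper open.
Joint ranges: [-3, 3], [-0.9, 2.11], [0.09, 2.58], [-1.31, 4.45], [0.11, 2.69], [-2.54, 2.54]. Speed limits (rad/s): [2.39, 2.39, 3.01, 3.14, 3.14, 3.14].

INTERFACE

Orientations are given as a rotation vector (axis times angle).
In Python, from workcell import ctrl gives the robot as it stands. The module is installed in compiled form; this text tells all that it offers.
- The arm moves only by the tool carry_out, never from a script. Its argument "commands" is a list of rows, each a list of 6 numbers: the shift along the tool's x, y, z in m, then the turn, a rotation vector about the tool's x, y, z in degrees. In form: [[tx, ty, tz, rx, ry, rz], ...]. A call has 1 to 8 rows; each row shifts and turns the pose as measured when the row begins, along the tool's axes as they then stand; what a row does not reach is not made up. A row lasts 1/8 s, in which the tool goes at most 62.5 mm and 10.7 degrees, less where a joint would pass 70% of its speed; a pose out of reach is approached as far as the arm can. A call with a gripper value outside its range is refused whole. "grip" is the closure, from 0 (fully open) to 1 (shut), set as the call begins (left out, the last holds). The fingers move at their own pace and stop on an object; the grip force is fixed at half the most. Time passes only in rows, so rows that do not move let the fingers close. It gives the time, the measured TCP pose, the force and the opening at its end, in the units of the state.
- ctrl.get_obs(): the state, without advancing time (a new reading comes with each control period).
- ctrl.get_image(name): name is "scene" or "top"; returns a dict with "pixels" (400x640x3 uint8, blue, green, red), "intrinsics" (3x3 intrinsics, pixels), "rvec" (rotation vector, rad) and "tvec" (3), from world to camera coordinates, as OpenCV has them. Camera axes: x right, y down, z forward; pixel columns grow to the right and rows downward; lengths in mm; the calibration is good to about 2 mm. A picture is of the moment at which its call begins. There is no depth.
- ctrl.close_job(): hands the job in, once; it reports no verdict.
The state is a dict: "t": time; "qpos": joint angles; "qvel": joint speeds; "joint_torque": joint torques, N m; "ee_pos": TCP position; "orientation": TCP orientation; "ft_force": force on the tool from outside, world axes, zero at the start; "moment": the same for the moment, N m; "width": finger opening in mm.
Only numpy, scipy, OpenCV 4.12 (cv2) and the standard library are available. Lean on these libraries where they do the work, as an engineer would, in place of code of your own. Each camera call takes 0.05 s, during which the arm holds its last target. There are 200 camera calls.

TASK

Free the baby bottle's handle ring from the parts tray: swing the hold-down bar up and leave it up, then slide the ring flat along the tray until it is a few centimetres clear of the little steel bridge. Guide the ring over the neck of the wide-necked leaning bottle, keeping hold of it until it sits flush all round on the bead at the foot of the neck, and let go. Leave the other things on the counter where they are.

Things in the scene. Friction and masses are not known exactly. Their poses are not given: they have to be found in the camera images.
- hold_bar (a joint): steel hold-down bar on the tray: angle in rad, 0 = down (level, locking the ring), grows as its free end swings up, stop at 1.7. The hinge is stiff: the bar stays at whatever angle it is left; moving it takes 2 to 3 N at the knob.
- bar_knob (a point): Centre of the grey barrel-shaped knob on the bar's free end: a cylinder 22 mm across, 18 mm long, its axis parallel to the hinge. Pinched on its flat ends (along the hinge direction) it pivots between the fingers. Bar down: 64 mm above the counter, 21 mm above the bar's top, and from the hinge 78 mm towards the tray's -x and 25 mm up.
- bar_hinge (a point): Middle of the bar's hinge axis, 39 mm above the counter; it has the tray's axes and the hinge runs along y. The bar turns about +y as it opens: its end goes up, then back towards the tray's +x. The bar is 14 mm wide and 8 mm thick.
- bar_lug (a point): Lower end of the bar's locking lug, a 6 x 8 mm finger below the knob. With the bar down it reaches through the loop of the ring's far handle to 5 mm above the plate, so the ring cannot slide out.
- tray: Fixed grey parts tray, a flat plate 250 x 130 mm, 10 mm thick, no rim. Origin on the counter under the plate, z up; x runs along the plate from its open end (x = -150 mm) to its hinge end (x = +100 mm); the hinge is at x = 60 mm. The ring starts with its centre near x = -55 mm, y = 0.
- bridge (a point): Top middle of the low fixed steel bridge across the tray: 60 mm wide, at tray x = -6 to +10 mm, underside 14 mm and top 20 mm above the plate. The tip of the ring's far handle lies under it, so the ring cannot be lifted before it has slid towards the tray's -x.
- ring_center (a point): Centre (half-way up) of the loose white plastic handle ring, about 35 g: a flat ring 14 mm high, bore 39 mm, outside 50 mm, z along the bore. Two flat finger pads, 24 mm wide, face its +y and -y, 54 mm apart outside: grip here. Same either way up and turned by half. It starts flat on the tray, centre 17 mm above the counter, x within a few degrees of the tray's x.
- ring_handle (a point): Middle of the opening of one of the ring's two equal loop handles (this one starts at the bridge); they stick out along the ring's +x and -x to 56 mm from the ring's centre, 32 mm wide, 8 mm thick.
- wide_bottle_seat (a point): Clear wide-necked bottle, fixed in its white stand and leaning 28 degrees: the point on its axis level with the top of the bead that the ring must rest on, about 127 mm above the counter. z runs along the bottle's axis out of the mouth, up and roughly towards the robot; y is level. Bead 48 mm across, 6 mm high; below it the shoulder widens to the 62 mm body. Ring home: its centre is 7 mm along z.
- wide_bottle_mouth (a point): Centre of the wide bottle's mouth, 24 mm along z from the seat point. Neck: plain cylinder 35 mm across, its top 5 mm tapering to 30 mm.
- slim_bottle_seat (a point): The same point on the other leaning bottle, which is slimmer (50 mm body, neck 23 mm across and 22 mm high above a 36 mm bead, about 117 mm above the counter): not to be used. The two stands may swap places.
- nipple: pink bottle nipple, 42 mm across, 43 mm high, origin at its underside: leave alone
- ramekin: white ceramic ramekin, 84 mm across, 45 mm high, origin at its underside: leave alone
- mug: white mug, 80 mm across, 92 mm high, origin at its underside: leave alone
- tin: tin, 100 mm across, 130 mm high, origin at its underside: leave alone
- jar: small jar, 68 mm across, 85 mm high, origin at its underside: leave alone
- spoon: spoon with a wooden handle, lying on the counter: leave alone
- bottle_cap: white domed bottle cap, 46 mm across, 43 mm high, origin at its underside: leave alone
Mind the look-alikes: they are no part of the job. What is meant by the part that bears ring_center is not purple, and is the larger of those in its own colour.

How it is judged:
By the outcome, as a careful person would: the job done as asked, in the order asked, and still so for the second after the job is handed in, with the robot touching nothing.
It also fails if it takes over 54 s, if anything falls off the work surface, if the arm or the gripper's body presses on something with over 40 N, if the wrist force passes 120 N, or if a joint passes its speed limit or range.

## Working session

There is one attempt and no reset: what is moved stays moved. The work goes in short steps, Python scripts to look and compute and a tool call to move; the robot and the scene stay as the last step left them, time stands still between calls to the robot, and variables do not carry over. Pictures are saved under pics/ and viewed, about 8 in all and at most 12, crops included, and the job is handed in when it is done.

Besides the shell and the picture viewer there is one more tool, called after "Request:" as a command line: name --pt "numbers of a row" for each row, then --argument value for the rest. carry_out: Moves the arm, as the interface text tells. Its arguments: {"type":"object","properties":{"commands":{"type":"array"},"grip":{"type":"number"}},"required":["commands"]}

```bash
mkdir -p pics; cat > h.py <<'E'
import numpy as np, cv2
from scipy.spatial.transform import Rotation as R
from workcell import ctrl
def cam(n):
    d=ctrl.get_image(n); d['pixels']=np.array(d['pixels']); return d
def P(d):
    return np.array(d['intrinsics'],float), cv2.Rodrigues(np.array(d['rvec'],float))[0], np.array(d['tvec'],float).ravel()
def ray(d,u,v):
    K,Rm,t=P(d); c=-Rm.T@t; r=Rm.T@np.linalg.inv(K)@[u,v,1]; return c,r/np.linalg.norm(r)
def onz(d,u,v,z):
    c,r=ray(d,u,v); return c+r*(z-c[2])/r[2]
def proj(d,p):
    K,Rm,t=P(d); q=K@(Rm@np.array(p,float)+t); return q[:2]/q[2]
def tri(d1,p1,d2,p2):
    c1,r1=ray(d1,*p1); c2,r2=ray(d2,*p2)
    s=np.linalg.lstsq(np.c_[r1,-r2],c2-c1,rcond=None)[0]; a=c1+s[0]*r1;b=c2+s[1]*r2
    return (a+b)/2,np.linalg.norm(a-b)
E
python3 - <<'E'
from h import *
o=ctrl.get_obs(); print({k:np.round(v,3) for k,v in o.items()})
for n in('scene','top'):
    d=cam(n); cv2.imwrite(f'pics/{n}0.png',cv2.resize(d['pixels'],(800,500),interpolation=cv2.INTER_CUBIC)); np.save(f'{n}0.npy',d,allow_pickle=True)
    K,Rm,t=P(d); print(n,K.tolist(),-Rm.T@t, Rm[2])
E
```

```text
{'t': np.float64(0.0), 'qpos': array([ 1.154,  0.424,  1.631, -0.   ,  1.089, -0.019]), 'qvel': array([ 0.001, -0.   ,  0.   ,  0.   ,  0.   , -0.   ]), 'joint_torque': array([-1.0000e-03, -5.4463e+01, -2.7367e+01,  6.4000e-02,  2.3000e-02,
       -0.0000e+00]), 'ee_pos': array([241.88 , 575.686, 221.911]), 'orientation': array([ 0.311,  1.548, -0.313]), 'ft_force': array([-0.664,  0.384, -0.674]), 'moment': array([-0.015,  0.027,  0.027]), 'width': np.float64(87.799)}
scene [[375.7343004685681, 0.0, 318.40577954758123], [0.0, 375.7343004685681, 198.39023078751458], [0.0, 0.0, 1.0]] [889.44514857 438.74649783 839.50935514] [-0.44235986 -0.48064077 -0.75716723]
top [[516.5996598998598, 0.0, 325.7781771388085], [0.0, 516.5996598998598, 199.24536571768823], [0.0, 0.0, 1.0]] [ 212.40847138  -16.4312163  1745.40464491] [ 0.15740355  0.00821729 -0.98750018]
```

View pics/scene0.png

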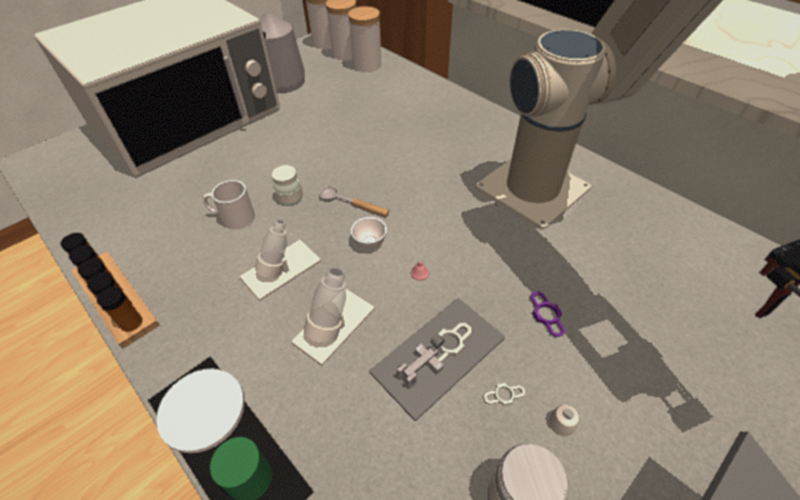

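View pics/top0.png

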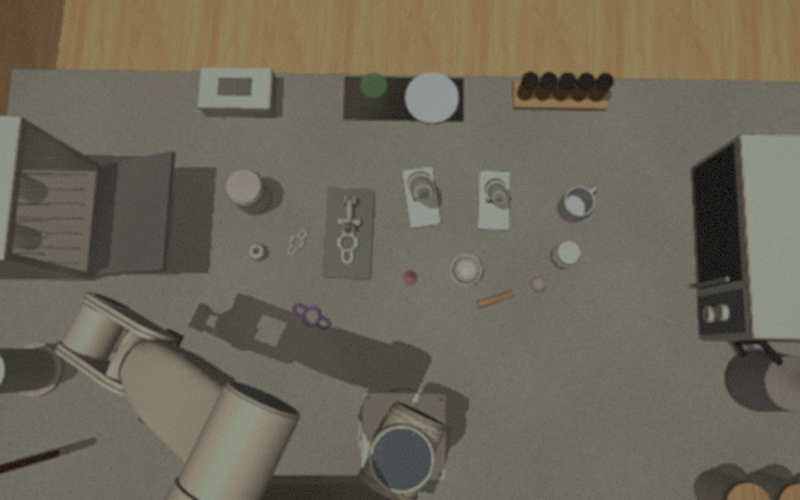

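The scene view shows the tray (437,355 in the 800-px picture) holding the white ring (453,340). The wide bottle is at (328,300) and the slim one at (270,250). In the top view, the ring is at (347,243) and the wide bottle at (422,190).

```bash
python3 - <<'E'
from h import *
s=np.load('scene0.npy',allow_pickle=True).item()['pixels'];t=np.load('top0.npy',allow_pickle=True).item()['pixels']
def crop(im,x0,x1,y0,y1,k):
    return cv2.resize(im[y0:y1,x0:x1],None,fx=k,fy=k,interpolation=cv2.INTER_CUBIC)
a=crop(s,230,410,205,340,4.4)   # 792x594
b=crop(t,250,410,125,230,5)     # 800x525
cv2.imwrite('pics/a.png',a);cv2.imwrite('pics/b.png',np.clip(b*1.5,0,255).astype(np.uint8))
# tray mask in top
for n,roi,d in(('top',(250,305,145,228),t),('scene',(290,410,235,338),s)):
    x0,x1,y0,y1=roi; print(n, d[y0:y1:12,x0:x1:10].mean(2).astype(int))
E
```

```text
top [[105 110 106 106 109 105]
 [105 106  91  87  86  96]
 [104 106  92 121  91  97]
 [107  95  90  76  90 105]
 [105  92 133  90  91 108]
 [105  92  91 128  91 104]
 [107  94  95  95  92 107]]
scene [[156 154 154 154 153 148 152 150 155 152 151 156]
 [217 147 153 153 149 153 152 118 119 148 147 150]
 [154 152 151 151 156 122 118 119 219 120 119 151]
 [147 153 154 152 119 120 116 120 200 119 121 116]
 [154 151 148 119 110 179  95 106 120 120 118 152]
 [150 118 119 185 182 122 134 121 123 152 153 148]
 [156 155 122 117  84 120 122 122 152 155 153 206]
 [149 149 159 123 123 122 106 157 159 152 169 193]
 [156 154 157 160 125 157 153 158 155 155 145 155]]
```

View pics/a.png

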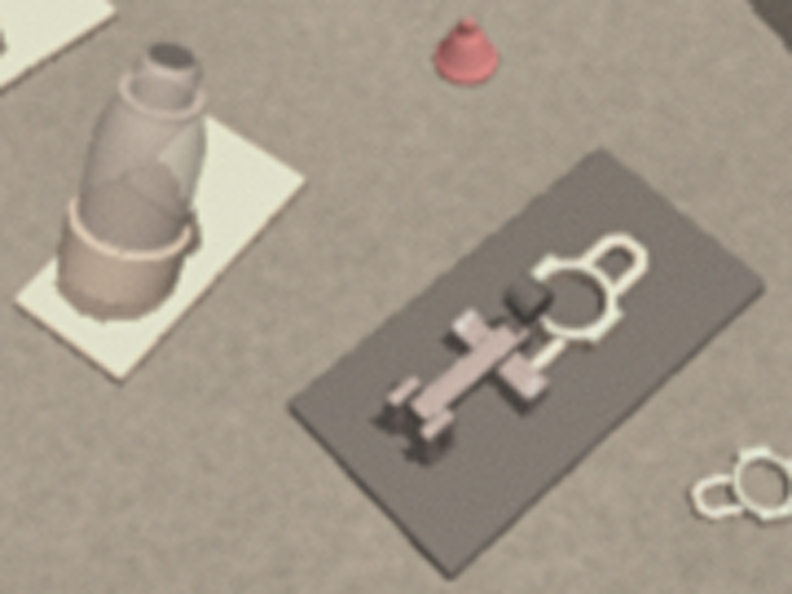

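View pics/b.png

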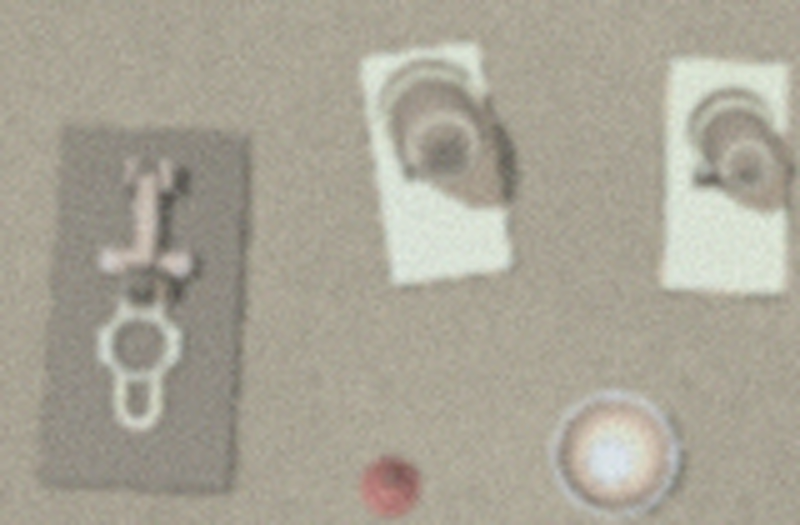

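The scene crop shows the tray corners at (602,148), (765,288), (450,579) and (290,408), the knob at (528,298), the ring at (578,300) and the wide bottle's mouth at (172,58). In the top crop, the knob is at (142,290), the ring at (139,345) and the mouth at (446,150). The stand corners there give its axis.

```bash
python3 - <<'E'
from h import *
s=np.load('scene0.npy',allow_pickle=True).item();t=np.load('top0.npy',allow_pickle=True).item()
A=lambda u,v:(230+(u+.5)/4.4-.5,205+(v+.5)/4.4-.5)
B=lambda u,v:(250+(u+.5)/5-.5,125+(v+.5)/5-.5)
# order: openL, openR, hingeR, hingeL in each
for n,d,F,cs in(('scene',s,A,[(765,288),(602,148),(290,405),(450,575)]),('top',t,B,[(40,487),(230,492),(250,133),(64,127)])):
    q=np.array([onz(d,*F(*c),10) for c in cs])[:,:2]
    print(n,q.round(0).tolist(),'lens',[np.linalg.norm(q[i]-q[(i+1)%4]).round(0) for i in range(4)])
    ax=(q[2]+q[3]-q[0]-q[1]); yaw=np.arctan2(ax[1],ax[0]); c=q.mean(0)
    e=np.array([np.cos(yaw),np.sin(yaw)]); o=c+25*e
    print(' yaw',np.degrees(yaw).round(2),'origin',o.round(1),'ring pred',(o-55*e).round(1),'knob pred',(o-18*e).round(1))
print('ring scene',onz(s,*A(578,297),24).round(1),'top',onz(t,*B(139,344),24).round(1))
print('knob scene z64',onz(s,*A(528,298),64).round(1),'top',onz(t,*B(142,290),64).round(1))
print('mouth',tri(s,A(172,57),t,B(446,150)), onz(s,*A(172,57),148.2).round(1),onz(t,*B(446,150),148.2).round(1))
for z in(0,8): 
    q=np.array([onz(t,*B(*c),z) for c in[(362,57),(478,43),(512,268),(393,284)]])[:,:2]; a=q[0]+q[1]-q[2]-q[3]
    print('stand top',q.round(0).tolist(),np.degrees(np.arctan2(a[1],a[0])))
    q=np.array([onz(s,*A(*c),z) for c in[(17,298),(120,380),(304,182),(205,118)]])[:,:2]; a=q[0]+q[1]-q[2]-q[3]
    print('stand scene',q.round(0).tolist(),np.degrees(np.arctan2(a[1],a[0])))
E
```

```text
scene [[416.0, 231.0], [410.0, 103.0], [657.0, 98.0], [660.0, 223.0]] lens [np.float64(128.0), np.float64(247.0), np.float64(126.0), np.float64(244.0)]
 yaw -1.6 origin [560.8 163.3] ring pred [505.8 164.8] knob pred [542.8 163.8]
top [[407.0, 227.0], [406.0, 98.0], [655.0, 92.0], [657.0, 220.0]] lens [np.float64(129.0), np.float64(250.0), np.float64(129.0), np.float64(251.0)]
 yaw -1.53 origin [556.4 158.7] ring pred [501.4 160.1] knob pred [538.4 159.1]
ring scene [502.9 166.4  24. ] top [503.8 161.9  24. ]
knob scene z64 [541.2 161.8  64. ] top [533.4 157.   64. ]
mouth (array([610.06481408, -40.48697688, 147.36251401]), np.float64(3.6595571409429373)) [609.3 -38.4 148.2] [611.2 -41.7 148.2]
stand top [[714.0, 16.0], [725.0, -65.0], [566.0, -91.0], [553.0, -9.0]] 8.880634355943121
stand scene [[723.0, -66.0], [712.0, 17.0], [552.0, -10.0], [565.0, -88.0]] 8.813412159329852
stand top [[712.0, 15.0], [723.0, -65.0], [564.0, -90.0], [551.0, -9.0]] 8.880634355943135
stand scene [[725.0, -61.0], [714.0, 21.0], [555.0, -5.0], [568.0, -83.0]] 8.813412159329847
```

```bash
cat >> h.py <<'E'
def go(p,yaw,tilt=0):
    o=ctrl.get_obs(); Rc=R.from_rotvec(o['orientation']); Rt=R.from_euler('z',yaw,degrees=True)*R.from_euler('y',90-tilt,degrees=True)
    pd=np.array(p)-o['ee_pos']; rel=(Rc.inv()*Rt).as_rotvec(degrees=True)
    print('t',round(float(o['t']),2),'pos',np.round(o['ee_pos'],1),'w',round(float(o['width']),1),'F',np.round(o['ft_force'],1),'turn',rel.round(2),'shift before-turn axes',Rc.inv().apply(pd).round(1),'after-turn axes',Rt.inv().apply(pd).round(1))
E
python3 -c "
from h import *
go((540,161,110),-1.55)"
```

```text
t 0.1 pos [241.9 575.8 222. ] w 87.8 F [-0.6 -0.5 -0.7] turn [-2.124e+01 -2.000e-02  7.000e-02] shift before-turn axes [ 112.3 -266.8  435.5] after-turn axes [ 112.  -406.6  309.2]
```

Request:
carry_out --pt "0 0 0 -10.6 0 0" --pt "0 0 0 -10.6 0 0" --pt "0 -0.04 0.031 0 0 0" --pt "0 -0.04 0.031 0 0 0" --pt "0 -0.04 0.031 0 0 0" --pt "0 -0.04 0.031 0 0 0" --pt "0 -0.04 0.031 0 0 0" --pt "0 -0.04 0.031 0 0 0" --grip 0

```text
t: 1.1
ee_pos: [426.1, 327.2, 219.4]
orientation: [0.004, 1.574, -0.011]
ft_force: [0.1, 0.3, -0.8]
width: 87.8
```

Request:
carry_out --pt "0 -0.04 0.031 0 0 0" --pt "0 -0.04 0.031 0 0 0" --pt "0 -0.04 0.031 0 0 0" --pt "0 -0.04 0.031 0 0 0" --pt "0.04 0 0 0 0 0" --pt "0.04 0 0 0 0 0" --pt "0 0 0 0 0 0"

```text
t: 1.98
ee_pos: [553.6, 155.5, 137.3]
orientation: [0.009, 1.574, -0.017]
ft_force: [-0.1, -0.1, -0.3]
width: 87.4
```

```bash
python3 -c "
from h import *
go((540,161,110),-1.55)"
```

```text
t 1.98 pos [553.6 155.5 137.3] w 87.4 F [-0.1 -0.1 -0.3] turn [ 0.62 -0.16  0.29] shift before-turn axes [ 27.3   5.4 -13.6] after-turn axes [ 27.3   5.1 -13.8]
```

Request:
carry_out --pt "0.025 0.005 -0.0135 0.6 0 0" --pt "0.025 0 0 0 0 0" --pt "0 0 0 0 0 0" --grip 0.4

```text
t: 2.35
ee_pos: [542.0, 161.8, 90.2]
orientation: [0.018, 1.57, -0.024]
ft_force: [-0.6, 0.0, 0.6]
width: 61.0
```

```bash
python3 - <<'E'
from h import *
go((540,161,45),-1.55)
d=cam('scene'); np.save('scene1.npy',d,allow_pickle=True)
a=cv2.resize(d['pixels'][225:315,320:440],None,fx=6,fy=6,interpolation=cv2.INTER_CUBIC)
o=ctrl.get_obs(); u=proj(d,o['ee_pos']); print('tcp px',(u-[320,225])*6+2.5)
cv2.imwrite('pics/c.png',a)
E
```

```text
t 2.35 pos [542.  161.8  90.2] w 61.0 F [-0.6  0.   0.6] turn [0.04 0.07 0.22] shift before-turn axes [45.2 -0.7 -2. ] after-turn axes [45.2 -0.9 -2. ]
tcp px [181.26347131 253.36681546]
```

View pics/c.png

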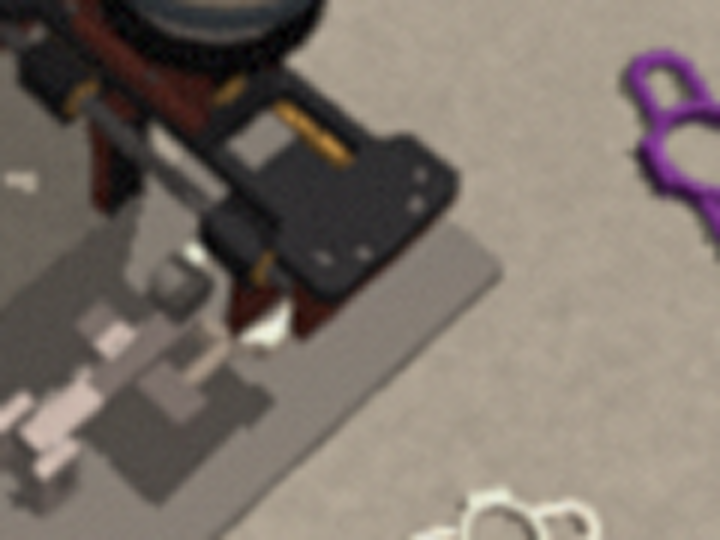

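```bash
python3 - <<'E'
from h import *
d=np.load('scene1.npy',allow_pickle=True).item()
for p in[(542,161.8,64),(540,161,64),(542,161.8,75),(542,192.3,90),(542,205,90),(542,131.3,90),(542,118,90),(532,192.3,90),(532,131.3,90)]: print(p,((proj(d,p)-[320,225])*6+2.5).round())
d=cam('top'); 
print('tcp top',((proj(d,(542,161.8,90))-[250,125])*8+3.5))
cv2.imwrite('pics/d.png',np.clip(1.4*cv2.resize(d['pixels'][125:200,250:320],None,fx=8,fy=8,interpolation=cv2.INTER_CUBIC),0,255).astype(np.uint8))
E
```

```text
(542, 161.8, 64) [179. 288.]
(540, 161, 64) [181. 283.]
(542, 161.8, 75) [180. 273.]
(542, 192.3, 90) [242. 305.]
(542, 205, 90) [267. 327.]
(542, 131.3, 90) [124. 204.]
(542, 118, 90) [100. 182.]
(532, 192.3, 90) [260. 288.]
(532, 131.3, 90) [142. 188.]
tcp top [210.24208826 431.33442937]
```

The knob shows at (182,282), where (540,161,64) projects. The fingertips also match their projected positions, so I can go down and pinch.

Request:
carry_out --pt "0.022 -0.001 -0.002 0 0 0" --pt "0.021 0 0 0 0 0" --pt "0 0 0 0 0 0"

```text
t: 2.82
ee_pos: [545.7, 162.4, 53.7]
orientation: [0.02, 1.558, -0.021]
ft_force: [0.2, -0.9, 0.2]
width: 52.4
```

Request:
carry_out --pt "0 0 0 0 0 0" --pt "0 0 0 0 0 0" --pt "0 0 0 0 0 0" --pt "0 0 0 0 0 0" --pt "0 0 0 0 0 0" --grip 1

```text
t: 3.45
ee_pos: [548.0, 160.9, 57.5]
orientation: [0.017, 1.553, -0.021]
ft_force: [0.8, 3.9, -2.7]
width: 18.1
```

```bash
python3 - <<'E'
from h import *
go((540,161,47),-1.55)
r=np.array([-78,25.]);
prev=r
for k in range(1,17):
    a=0.1*k; q=np.array([r[0]*np.cos(a)+r[1]*np.sin(a),-r[0]*np.sin(a)+r[1]*np.cos(a)]); print(round(a,2),(q-prev).round(1),(q-r).round(1)); prev=q
E
```

```text
t 3.45 pos [548.  160.9  57.5] w 18.1 F [ 0.8  3.9 -2.7] turn [0.16 1.02 0.1 ] shift before-turn axes [10.4 -0.1 -8.2] after-turn axes [10.5 -0.1 -8. ]
0.1 [2.9 7.7] [2.9 7.7]
0.2 [3.6 7.3] [ 6.5 15. ]
0.3 [4.4 6.9] [10.9 21.9]
0.4 [5.  6.5] [15.9 28.4]
0.5 [5.6 5.9] [21.5 34.3]
0.6 [6.2 5.3] [27.7 39.7]
0.7 [6.7 4.7] [34.4 44.4]
0.8 [7.1 4. ] [41.6 48.4]
0.9 [7.5 3.3] [49.1 51.6]
1.0 [7.8 2.5] [56.9 54.1]
1.1 [8.  1.7] [64.9 55.9]
1.2 [8.1 0.9] [73.  56.8]
1.3 [8.2 0.1] [81.2 56.8]
1.4 [ 8.2 -0.7] [89.4 56.1]
1.5 [ 8.  -1.5] [97.4 54.6]
1.6 [ 7.8 -2.3] [105.3  52.2]
```

Request:
carry_out --pt "0 0 0 0 0 0" --pt "0 0 0 0 0 0" --pt "0.01 0 -0.008 0 1 0" --pt "0 0 0 0 0 0" --grip 0.6

```text
t: 3.95
ee_pos: [539.4, 161.4, 46.8]
orientation: [0.018, 1.572, -0.02]
ft_force: [-0.4, 0.6, -0.0]
width: 35.4
```

```bash
python3 - <<'E'
from h import *
go((540,161,47),-1.55); print(ctrl.get_obs()['qvel'])
d=cam('scene'); np.save('scene1.npy',d,allow_pickle=True)
a=cv2.resize(d['pixels'][235:315,310:420],None,fx=7,fy=7,interpolation=cv2.INTER_CUBIC)
cv2.imwrite('pics/e.png',a)
print(((proj(d,(540,161,64))-[310,235])*7+3).round())
go((540,161,47),-1.55)
E
```

```text
t 3.95 pos [539.4 161.4  46.8] w 35.4 F [-0.4  0.6 -0. ] turn [ 0.16 -0.06  0.09] shift before-turn axes [-0.2 -0.4  0.6] after-turn axes [-0.2 -0.4  0.6]
[-0.0007956  -0.01309149 -0.01795407 -0.00200596 -0.00314866  0.00138054]
[281. 261.]
t 4.0 pos [540.1 161.6  47.3] w 35.4 F [-0.7  0.9  0.3] turn [0.16 0.01 0.07] shift before-turn axes [ 0.3 -0.6 -0.1] after-turn axes [ 0.3 -0.6 -0.1]
```

View pics/e.png

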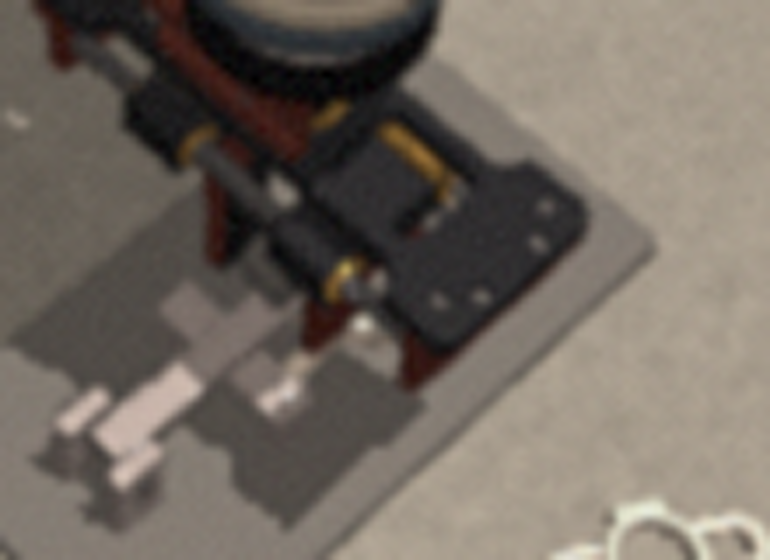

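Pictures viewed so far: 6. The gripper straddles the knob and the bar still looks down. Next I pinch it and swing the bar up in an arc.

Request:
carry_out --pt "0 0 0 0 0 0" --pt "0 0 0 0 0 0" --pt "0 0 0 0 0 0" --grip 1

```text
t: 4.38
ee_pos: [540.2, 161.3, 47.3]
orientation: [0.017, 1.571, -0.02]
ft_force: [0.2, -3.6, -1.0]
width: 17.7
```

Request:
carry_out --pt "-0.008 0 0.003 0 0 0" --pt "-0.007 0 0.004 0 0 0" --pt "-0.007 0 0.004 0 0 0" --pt "-0.0065 0 0.005 0 0 0" --pt "-0.006 0 0.0055 0 0 0"

```text
t: 5.0
ee_pos: [561.1, 160.6, 82.2]
orientation: [0.018, 1.575, -0.021]
ft_force: [1.3, 0.5, -9.6]
width: 17.8
```

Request:
carry_out --pt "-0.005 0 0.0065 0 0 0" --pt "-0.005 0 0.007 0 0 0" --pt "-0.004 0 0.007 0 0 0" --pt "-0.003 0 0.0075 0 0 0" --pt "-0.0025 0 0.008 0 0 0"

```text
t: 5.62
ee_pos: [596.6, 159.8, 102.6]
orientation: [0.017, 1.581, -0.022]
ft_force: [-4.1, -0.0, -2.0]
width: 18.1
```

Request:
carry_out --pt "-0.001 0 0.008 0 0 0" --pt "-0.0005 0 0.008 0 0 0" --pt "0 0 0.008 0 0 0" --pt "0.0007 0 0.008 0 0 0" --pt "0.0015 0 0.008 0 0 0" --pt "0.002 0 0.005 0 0 0" --pt "0 0 0 0 0 0"

```text
t: 6.5
ee_pos: [647.7, 158.5, 102.7]
orientation: [0.018, 1.576, -0.021]
ft_force: [-2.8, 0.9, -1.1]
width: 17.7
```

Request:
carry_out --pt "0 0 0 0 0 0" --pt "0 0 0 0 0 0" --pt "0 0 0 0 0 0" --pt "-0.03 0 0 0 0 0" --pt "-0.03 0 0 0 0 0" --pt "-0.01 0 -0.05 0 0 0" --pt "0 0 -0.05 0 0 0" --pt "0 0 -0.05 0 0 0" --grip 0.2

```text
t: 7.5
ee_pos: [500.0, 163.0, 175.4]
orientation: [0.02, 1.565, -0.02]
ft_force: [-0.1, 0.6, -0.7]
width: 69.9
```

```bash
python3 - <<'E'
from h import *
d=cam('scene'); t=cam('top')
a=cv2.resize(d['pixels'][205:325,300:420],None,fx=5,fy=5,interpolation=cv2.INTER_CUBIC)
b=cv2.resize(np.clip(t['pixels']*1.4,0,255).astype(np.uint8)[135:225,255:295],None,fx=5,fy=5,interpolation=cv2.INTER_CUBIC)
b=cv2.copyMakeBorder(b,0,150,0,0,cv2.BORDER_CONSTANT)
cv2.imwrite('pics/f.png',np.hstack([a,b])); np.save('scene2.npy',d,allow_pickle=True)
go((503.5,164,12),-1.55)
# ring white mask
im=d['pixels'][205:325,300:420].astype(int); m=(im.min(2)>195).astype(np.uint8)
n,l,st,c=cv2.connectedComponentsWithStats(m)
for i in range(1,n):
    if st[i,4]>15: print(st[i],c[i]+[300,205])
E
```

```text
t 7.6 pos [495.8 162.4 174.6] w 70.3 F [0.1 0.3 0.1] turn [ 0.15 -0.    0.09] shift before-turn axes [162.5   2.    7.7] after-turn axes [162.6   1.8   7.7]
[61 54 15 14 41] [369.12195122 264.58536585]
```

View pics/f.png

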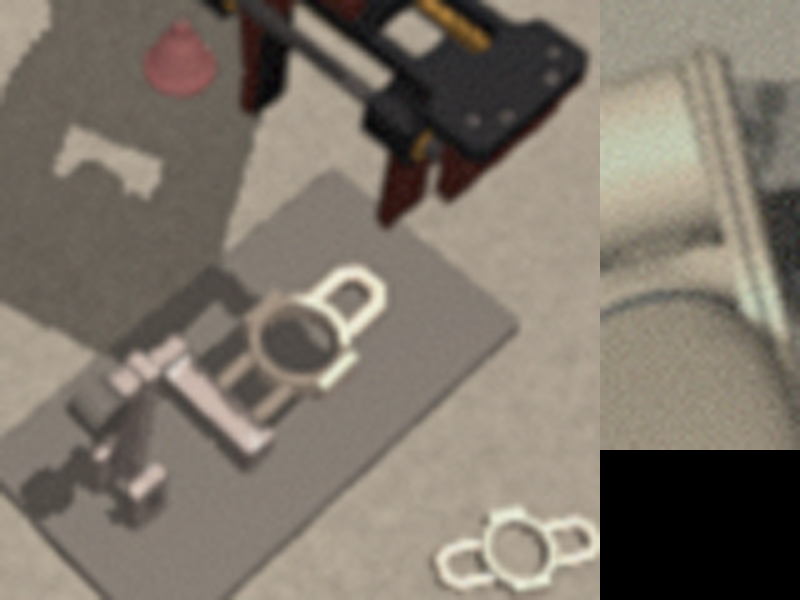

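The bar is up and the ring is in clear view, with its bore centre near (301,338), the near pad at (338,368) and the handle tip near (378,283).

```bash
python3 - <<'E'
from h import *
d=np.load('scene2.npy',allow_pickle=True).item()
A=lambda u,v:(300+(u+.5)/5-.5,205+(v+.5)/5-.5)
# z=24 top of ring; handle top z=21
for n,u,v,z in[('bore',301,336,24),('padnear',339,367,24),('padfar',262,306,24),('handletip',376,280,21),('handlemouth',350,293,21)]:
    print(n,onz(d,*A(u,v),z).round(1))
for p in[(503.5,164,24),(503.5,191,24),(503.5,137,24),(447.5,165.5,21)]: print(p,(((proj(d,p)-[300,205])+.5)*5-.5).round())
E
```

```text
bore [504.3 163.8  24. ]
padnear [503.7 188.   24. ]
padfar [505.7 139.   24. ]
handletip [452.3 167.5  21. ]
handlemouth [467.3 163.4  21. ]
(503.5, 164, 24) [302. 335.]
(503.5, 191, 24) [344. 371.]
(503.5, 137, 24) [262. 301.]
(447.5, 165.5, 21) [379. 272.]
```

Request:
carry_out --pt "0.04 0.002 0.008 0 0 0" --pt "0.04 0 0 0 0 0" --pt "0.03 0 0 0 0 0" --pt "0 0 0 0 0 0" --grip 0.15

```text
t: 8.1
ee_pos: [509.9, 165.7, 64.5]
orientation: [0.019, 1.561, -0.017]
ft_force: [-0.6, -0.2, 0.3]
width: 75.0
```

```bash
python3 -c "
from h import *
go((504,164,13),-2)"
```

```text
t 8.1 pos [509.9 165.7  64.5] w 75.0 F [-0.6 -0.2  0.3] turn [ 0.66  0.58 -0.09] shift before-turn axes [51.4 -1.9 -6.4] after-turn axes [51.5 -1.9 -5.9]
```

Request:
carry_out --pt "0.02 -0.002 -0.006 -0.5 0.5 0" --pt "0.02 0 0 0 0 0" --pt "0.007 0 0 0 0 0" --pt "0 0 0 0 0 0"

```text
t: 8.6
ee_pos: [506.8, 164.4, 17.7]
orientation: [0.013, 1.565, -0.008]
ft_force: [0.4, 0.0, 0.3]
width: 74.9
```

```bash
python3 -c "
from h import *
go((504,164,13),-2)"
```

```text
t 8.6 pos [506.8 164.4  17.7] w 74.9 F [0.4 0.  0.3] turn [ 1.23  0.33 -0.18] shift before-turn axes [ 4.7 -0.4 -2.8] after-turn axes [ 4.7 -0.5 -2.8]
```

Request:
carry_out --pt "0.005 0 -0.003 1.2 0.3 0" --pt "0 0 0 0 0 0"

```text
t: 8.85
ee_pos: [504.3, 164.6, 13.5]
orientation: [0.031, 1.569, -0.025]
ft_force: [0.3, 1.2, 0.4]
width: 74.8
```

Request:
carry_out --pt "0 0 0 0 0 0" --pt "0 0 0 0 0 0" --pt "0 0 0 0 0 0" --pt "0 0 0 0 0 0" --grip 1

```text
t: 9.35
ee_pos: [504.9, 164.9, 14.3]
orientation: [0.031, 1.567, -0.025]
ft_force: [0.5, 0.3, -0.1]
width: 54.0
```

```bash
python3 -c "
from h import *
go((504,164,13),-2)"
```

```text
t 9.35 pos [504.9 164.9  14.3] w 54.0 F [ 0.5  0.3 -0.1] turn [-0.04  0.18 -0.25] shift before-turn axes [ 1.3 -0.9 -0.9] after-turn axes [ 1.3 -0.9 -0.8]
```

Request:
carry_out --pt "0.0005 0 -0.007 0 0 0" --pt "0.0005 0 -0.007 0 0 0" --pt "0.0005 0 -0.007 0 0 0" --pt "0.0005 0 -0.007 0 0 0"

```text
t: 9.85
ee_pos: [479.9, 167.1, 14.2]
orientation: [0.033, 1.558, -0.022]
ft_force: [2.1, 0.3, 5.4]
width: 53.7
```

Request:
carry_out --pt "0 0 -0.008 0 0.3 0" --pt "0 0 -0.008 0 0 0" --pt "0 0 -0.008 0 0 0" --pt "0 0 -0.008 0 0 0" --pt "0 0 0 0 0 0"

```text
t: 10.48
ee_pos: [444.5, 168.3, 14.2]
orientation: [0.033, 1.564, -0.022]
ft_force: [-0.4, -0.2, 3.5]
width: 53.6
```

```bash
python3 - <<'E'
from h import *
z=np.array([-np.sin(np.radians(28))*np.cos(np.radians(8.85)),-np.sin(np.radians(28))*np.sin(np.radians(8.85)),np.cos(np.radians(28))])
m=np.array([610,-40,148.]); print('z',z)
go(m+z*40,8.85,28); go((m+z*80),8.85,0)
E
```

```text
z [-0.46388227 -0.07222734  0.88294759]
t 10.47 pos [444.5 168.3  14.2] w 53.6 F [-0.4 -0.2  3.5] turn [-10.71 -27.5    2.29] shift before-turn axes [-169.6 -204.8  155.3] after-turn axes [ -96.4 -231.3  178.9]
t 10.47 pos [444.5 168.3  14.2] w 53.6 F [-0.4 -0.2  3.5] turn [-10.84   0.41  -0.36] shift before-turn axes [-205.  -208.1  137. ] after-turn axes [-204.5 -231.3   93.9]
```

Request:
carry_out --pt "-0.02 0 0 0 0 0" --pt "-0.045 0 0 0 0 0" --pt "-0.045 0 0 0 0 0" --pt "-0.045 0 0 0 0 0" --pt "-0.045 0 0 -5 0 0" --pt "0 0 0 -6 0 0" --pt "0 0 0 0 -9 0" --pt "0 0 0 0 -9 0"

```text
t: 11.48
ee_pos: [439.1, 165.8, 216.9]
orientation: [-0.098, 1.253, 0.143]
ft_force: [0.6, 0.1, 0.6]
width: 53.9
```

Request:
carry_out --pt "0 0 0 0 -9 0" --pt "0 0 0 0 0 0"

```text
t: 11.72
ee_pos: [434.6, 164.6, 214.8]
orientation: [-0.086, 1.098, 0.149]
ft_force: [0.0, -0.4, -0.0]
width: 53.7
```

```bash
python3 - <<'E'
from h import *
z=np.array([-.4639,-.0722,.8829])
m=np.array([610,-40,148.])
go(m+z*50,8.85,28)
E
```

```text
t 11.72 pos [434.6 164.6 214.8] w 53.7 F [ 0.  -0.4 -0. ] turn [ 0.35 -1.03 -0.43] shift before-turn axes [  72.1 -230.3   93.8] after-turn axes [  75.6 -229.2   93.9]
```

Request:
carry_out --pt "0.009 -0.029 0.012 0.3 -1 -0.4" --pt "0.009 -0.029 0.012 0 0 0" --pt "0.009 -0.029 0.012 0 0 0" --pt "0.009 -0.029 0.012 0 0 0" --pt "0.009 -0.029 0.012 0 0 0" --pt "0.009 -0.029 0.012 0 0 0" --pt "0.009 -0.029 0.012 0 0 0" --pt "0 0 0 0 0 0"

```text
t: 12.72
ee_pos: [581.5, -22.9, 197.8]
orientation: [-0.079, 1.097, 0.155]
ft_force: [-0.1, -0.6, -0.7]
width: 53.9
```

```bash
python3 - <<'E'
from h import *
z=np.array([-.4639,-.0722,.8829])
m=np.array([610,-40,148.])
go(m+z*30,8.85,28)
E
```

```text
t 12.72 pos [581.5 -22.9 197.8] w 53.9 F [-0.1 -0.6 -0.7] turn [ 0.17 -0.94 -0.92] shift before-turn axes [ 25.6 -21.7  -0.5] after-turn axes [ 25.9 -21.2  -0.8]
```

Request:
carry_out --pt "0.01 -0.011 0 0.2 -0.9 -0.9" --pt "0.02 -0.01 0 0 0 0" --pt "0 0 0 0 0 0" --pt "0 0 0 0 0 0"

```text
t: 13.22
ee_pos: [599.2, -38.7, 170.4]
orientation: [-0.079, 1.086, 0.147]
ft_force: [-0.8, -0.3, -0.2]
width: 53.9
```

```bash
python3 - <<'E'
from h import *
z=np.array([-.4639,-.0722,.8829])
m=np.array([610,-40,148.])
go(m+z*25,8.85,28)
d=cam('scene'); t=cam('top'); np.save('scene3.npy',d,allow_pickle=True); np.save('top3.npy',t,allow_pickle=True)
a=cv2.resize(d['pixels'][190:290,225:305],None,fx=6,fy=6,interpolation=cv2.INTER_CUBIC)
b=cv2.resize(np.clip(t['pixels']*1.4,0,255).astype(np.uint8)[125:185,310:362],None,fx=6,fy=6,interpolation=cv2.INTER_CUBIC)
b=cv2.copyMakeBorder(b,0,240,0,0,cv2.BORDER_CONSTANT)
cv2.imwrite('pics/g.png',np.hstack([a,b]))
go(m+z*25,8.85,28); p=ctrl.get_obs()['ee_pos']
rc=p+z*2.7
print('mouth px',((proj(d,m)-[225,190]+.5)*6-.5).round(),'ringc px',((proj(d,rc)-[225,190]+.5)*6-.5).round(),((proj(t,m)-[310,125]+.5)*6-.5).round()+[480,0],((proj(t,rc)-[310,125]+.5)*6-.5).round()+[480,0])
E
```

```text
t 13.22 pos [599.2 -38.7 170.4] w 53.9 F [-0.8 -0.3 -0.2] turn [-0.02 -0.3  -0.5 ] shift before-turn axes [-0.3 -3.  -1.3] after-turn axes [-0.3 -3.  -1.3]
t 13.32 pos [599.3 -38.8 170.8] w 53.6 F [-0.4 -0.4 -1.1] turn [-0.01 -0.24 -0.47] shift before-turn axes [-0.1 -2.8 -1.5] after-turn axes [-0.  -2.8 -1.5]
mouth px [261. 167.] ringc px [279. 111.] [652. 182.] [651. 193.]
```

View pics/g.png

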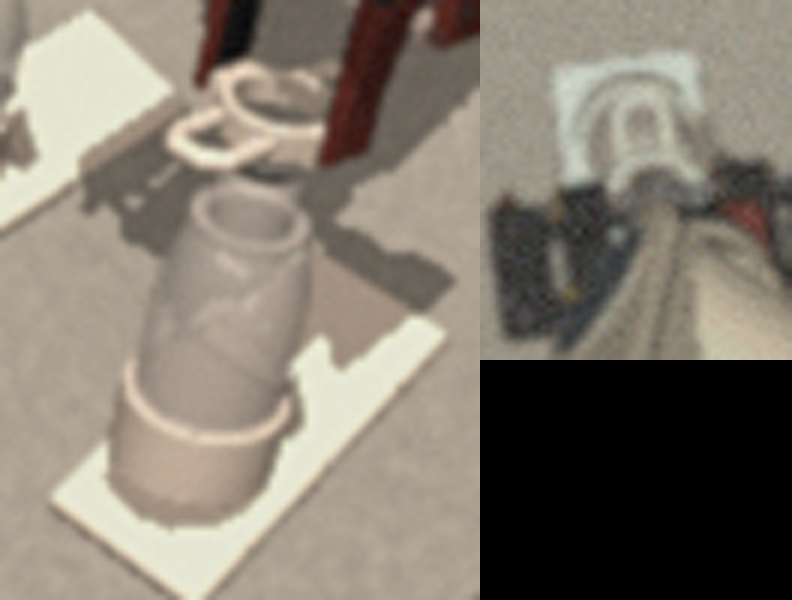

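The ring, with its bore at (278,105), hangs just up-axis of the mouth, which it hides. The bead spans x 192–312 and y 182–254, so I'll use its centre to check the bottle position in the scene view.

```bash
python3 - <<'E'
from h import *
z=np.array([-.4639,-.0722,.8829])
d=np.load('scene3.npy',allow_pickle=True).item(); s0=np.load('scene0.npy',allow_pickle=True).item()
px=lambda p:((proj(d,p)-[225,190]+.5)*6-.5)
ex=np.cross([-.154,.988,0],z); ey=np.array([-.154,.988,0])
a=np.linspace(0,2*np.pi,60)
for m in([609.5,-38.4,148],[610,-40,148]):
    m=np.array(m)
    for h in(0,-6):
        q=np.array([px(m+z*(h-24)+24*(np.cos(t)*ex+np.sin(t)*ey)) for t in a]); print(m,h,q.min(0).round(),q.max(0).round())
# body collar check of yaw: print bead profile columns/rows in raw g.png
g=cv2.imread('pics/g.png').astype(int)
print('row219',[(x,g[219,x].sum()//3) for x in list(range(176,222,3))+list(range(290,330,3))])
print('col252',[(y,g[y,252].sum()//3) for y in range(225,270,3)])
E
```

```text
[609.5 -38.4 148. ] 0 [191. 186.] [311. 255.]
[609.5 -38.4 148. ] -6 [188. 199.] [308. 268.]
[610 -40 148] 0 [187. 185.] [307. 253.]
[610 -40 148] -6 [184. 197.] [304. 266.]
row219 [(176, np.int64(91)), (179, np.int64(93)), (182, np.int64(99)), (185, np.int64(107)), (188, np.int64(117)), (191, np.int64(129)), (194, np.int64(141)), (197, np.int64(157)), (200, np.int64(166)), (203, np.int64(169)), (206, np.int64(162)), (209, np.int64(151)), (212, np.int64(141)), (215, np.int64(136)), (218, np.int64(136)), (221, np.int64(136)), (290, np.int64(123)), (293, np.int64(133)), (296, np.int64(145)), (299, np.int64(156)), (302, np.int64(158)), (305, np.int64(150)), (308, np.int64(134)), (311, np.int64(117)), (314, np.int64(104)), (317, np.int64(96)), (320, np.int64(97)), (323, np.int64(97)), (326, np.int64(99)), (329, np.int64(104))]
col252 [(225, np.int64(144)), (228, np.int64(144)), (231, np.int64(144)), (234, np.int64(144)), (237, np.int64(148)), (240, np.int64(155)), (243, np.int64(162)), (246, np.int64(163)), (249, np.int64(161)), (252, np.int64(155)), (255, np.int64(151)), (258, np.int64(151)), (261, np.int64(154)), (264, np.int64(157)), (267, np.int64(160))]
```

```bash
python3 - <<'E'
from h import *
z=np.array([-.4639,-.0722,.8829])
go(np.array([609.5,-38.4,148])+z*8,8.85,28)
E
```

```text
t 13.32 pos [599.3 -38.8 170.8] w 53.6 F [-0.4 -0.4 -1.1] turn [-0.01 -0.24 -0.47] shift before-turn axes [16.8 -1.3 -1.7] after-turn axes [16.8 -1.2 -1.7]
```

Request:
carry_out --pt "0.005 -0.001 -0.0015 0 -0.2 -0.5" --pt "0.006 0 0 0 0 0" --pt "0.006 0 0 0 0 0" --pt "0 0 0 0 0 0"

```text
t: 13.82
ee_pos: [606.4, -37.9, 155.0]
orientation: [-0.085, 1.079, 0.139]
ft_force: [0.9, -0.8, -0.1]
width: 54.1
```

```bash
cat > g.py <<'E'
from h import *
z=np.array([-.4639,-.0722,.8829])
o=ctrl.get_obs(); m=np.array([609.5,-38.4,148]); print('along',round(float((o['ee_pos']-m)@z),1),'F',o['ft_force'].round(1),'M',o['moment'].round(2))
go(m-z*19.7,8.85,28)
E
python3 g.py
```

```text
along 7.6 F [ 0.9 -0.8 -0.1] M [0.02 0.26 0.  ]
t 13.82 pos [606.4 -37.9 155. ] w 54.1 F [ 0.9 -0.8 -0.1] turn [0.05 0.02 0.03] shift before-turn axes [27.3 -1.  -0.6] after-turn axes [27.3 -1.  -0.6]
```

Request:
carry_out --pt "0.004 -0.001 -0.0005 0 0 0" --pt "0.004 0 0 0 0 0" --pt "0.004 0 0 0 0 0"

```text
t: 14.2
ee_pos: [611.8, -38.3, 143.5]
orientation: [-0.085, 1.08, 0.139]
ft_force: [-0.8, 0.5, -0.1]
width: 54.0
```

```bash
python3 g.py
```

```text
along -5.1 F [-0.8  0.5 -0.1] M [-0.14  0.4  -0.06]
t 14.2 pos [611.8 -38.3 143.5] w 54.0 F [-0.8  0.5 -0.1] turn [0.04 0.02 0.04] shift before-turn axes [14.6  0.3  0.1] after-turn axes [14.6  0.3  0.1]
```

No force with the ring bottom about 9 mm below the rim, so the ring is around the neck. I'll continue.

Request:
carry_out --pt "0.004 0 0 0 0 0" --pt "0.004 0 0 0 0 0" --pt "0.003 0 0 0 0 0"

```text
t: 14.58
ee_pos: [617.3, -37.5, 132.9]
orientation: [-0.084, 1.08, 0.139]
ft_force: [-0.2, -0.2, 0.2]
width: 53.9
```

```bash
python3 g.py
```

```text
along -17.0 F [-0.2 -0.2  0.2] M [-0.1   0.3  -0.04]
t 14.57 pos [617.3 -37.5 132.9] w 53.9 F [-0.2 -0.2  0.2] turn [0.03 0.   0.04] shift before-turn axes [2.7 0.3 0.2] after-turn axes [2.7 0.3 0.2]
```

Request:
carry_out --pt "0.0015 0 0 0 0 0" --pt "0.0015 0 0 0 0 0"

```text
t: 14.82
ee_pos: [618.4, -37.4, 130.7]
orientation: [-0.085, 1.079, 0.139]
ft_force: [-16.7, -2.5, 24.0]
width: 53.8
```

```bash
python3 g.py
```

```text
along -19.4 F [-16.7  -2.5  24. ] M [-0.13  0.91  0.29]
t 14.82 pos [618.4 -37.4 130.7] w 53.8 F [-16.7  -2.5  24. ] turn [0.07 0.02 0.04] shift before-turn axes [0.3 0.4 0.2] after-turn axes [0.3 0.4 0.2]
```

Contact of about 29 N along the axis, at the expected seat depth. A look before letting go.

```bash
python3 - <<'E'
from h import *
d=cam('scene')
cv2.imwrite('pics/i.png',cv2.resize(d['pixels'][180:270,225:315],None,fx=6,fy=6,interpolation=cv2.INTER_CUBIC))
E
```

```text
(no output)
```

View pics/i.png

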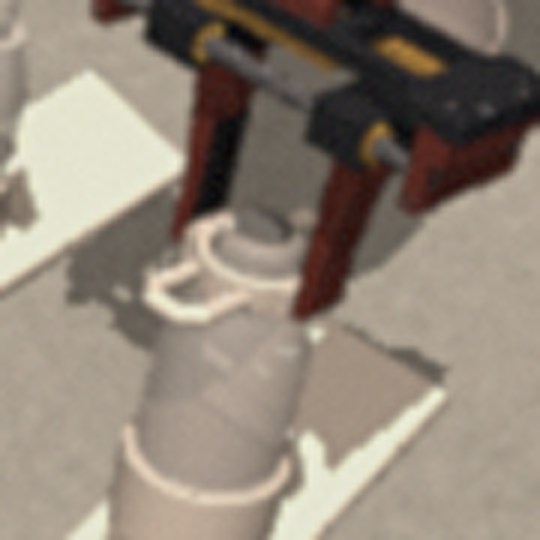

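The ring, at (250,250), is down on the bead with the neck and mouth standing up through it, and it looks level all round. I'll let go and back off along the axis.

Request:
carry_out --pt "-0.0005 0 0 0 0 0" --pt "0 0 0 0 0 0" --pt "0 0 0 0 0 0" --pt "0 0 0 0 0 0" --grip 0.2

```text
t: 15.38
ee_pos: [618.8, -37.4, 131.8]
orientation: [-0.085, 1.078, 0.139]
ft_force: [0.4, -0.1, 0.1]
width: 70.1
```

Request:
carry_out --pt "-0.01 0 0 0 0 0" --pt "-0.02 0 0 0 0 0" --pt "-0.03 0 0 0 0 0" --pt "-0.04 0 0 0 0 0" --pt "-0.04 0 0 0 0 0" --pt "0 0 0 0 0 0" --pt "0 0 0 0 0 0"

```text
t: 16.25
ee_pos: [550.3, -48.1, 260.1]
orientation: [-0.086, 1.079, 0.137]
ft_force: [-0.1, -0.2, -0.9]
width: 70.4
```

```bash
python3 - <<'E'
from h import *
d=cam('scene')
a=cv2.resize(d['pixels'][195:330,225:400],None,fx=4.4,fy=4.4,interpolation=cv2.INTER_CUBIC)
cv2.imwrite('pics/j.png',a)
z=np.array([-.4639,-.0722,.8829]); c=np.array([609.5,-38.4,148])-z*17
print('home ring centre px',((proj(d,c)-[225,195])*4.4).round(), 'top face',((proj(d,c+7*z)-[225,195])*4.4).round())
E
```

```text
home ring centre px [185. 126.] top face [188. 116.]
```

View pics/j.png

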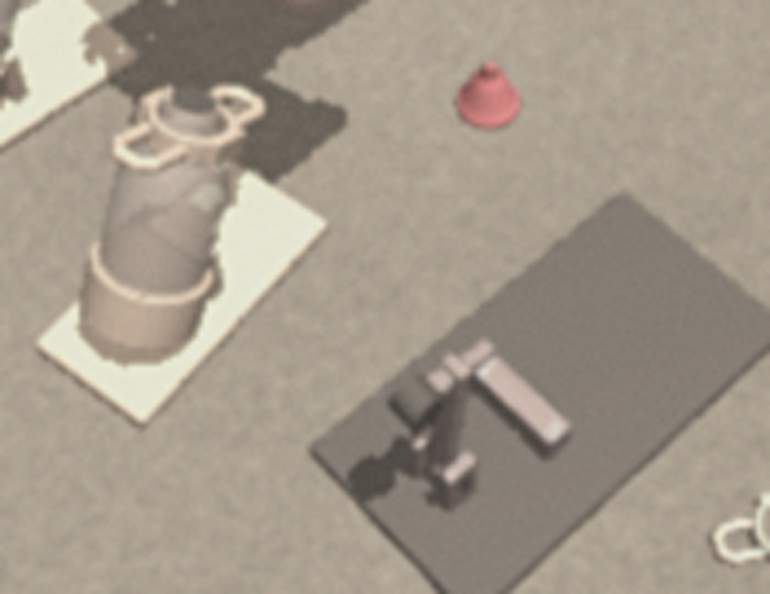

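The ring sits home: its top face is at about (192,116) and (188,116) was predicted. The bar is still up and the gripper is clear.

```bash
python3 -c "
from h import *
print(ctrl.get_obs()['t'],ctrl.close_job())"
```

```text
the job is handed in; nothing more can be done
16.3 None
```

The ring is on the wide bottle, seated on its bead and released. I handed the job in at 16.3 s of the 54 s allowed.

- **What I did:** I pinched the knob and swung the bar up to about 1.6 rad, estimated from the arm's travel. I then slid the ring flat for about 60 mm along the tray before lifting it. It went over the leaning neck with no measurable force until it met the bead. It met the bead with about 29 N along the axis, at the expected depth, and I held it until then.
- **Last checks:** In the final picture the ring's top face is within about one camera pixel of the predicted home position, the bar is still up and the gripper is well clear. The force reading was near zero after release. That picture shows only the bottle and tray area. I did not look again at the other things on the counter, but the arm did not go near them.
- **Disagreements:** The two cameras differed by 3–6 mm, so I went by the scene camera, which matched the arm. The arm also drifted about 10 mm on the first knob pinch, so I released, corrected and pinched again. I judged flushness by depth, force and sight; I did not measure it all round.

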